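# Open the seed canister of unknown thread hand

## Task

Swing the bench magnifier on its stiff arm to the robot's left until it stands well clear of the canister in the orange clamp, and leave it there. Then take the green twist cap off that canister: nobody knows whether it unlocks clockwise or anticlockwise, so try it both ways, turn it about a sixth of a turn the way that gives while it still sits on the neck, and lift it straight off. Finish while still holding the cap in the gripper, level and motionless, about 10 cm above the canister's mouth; leave the other canister, its cap and everything else on the bench as they are.

Things in the scene. Friction and masses are not known exactly. Their poses are not given: they have to be found in the camera images.
- mag_arm (a joint): Angle of the magnifier's swing arm about its upright hinge: 0 where the arm points along the stand's own -x (towards the robot, give or take 0.2 rad); grows as the lens swings to the robot's left (clockwise from above). Range -0.25 to 1.4 rad, starts -0.1 to 0.15. Stiff (0.5 N m, 4 N at the knob), stays where left. About 0.8 to 1.0 rad more brings the lens well clear.
- mag_base: Heavy dark foot (130 mm across) of the magnifier stand, fixed to the bench, with its post; origin under its centre.
- mag_hinge (a point): Hinge axis of the magnifier arm, at the arm's height (246 mm), on top of the slim steel post of a heavy fixed foot. Its axes turn with the arm: its -x axis points along the arm to the lens.
- mag_knob (a point): Upright round blue knob, 18 mm in diameter, standing on top of the white arm 140 mm from the hinge; point half-way up: the knob's top is 24 mm above it and its foot (arm's top) 24 mm below it. Free all round: pinch from above and carry it round the hinge.
- lens (a point): Centre of the magnifier's glass lens in its white ring, 126 mm across over all, 220 mm from the hinge, 246 mm above the bench. At the start it hangs over the canister in the orange clamp and bars the way from above.
- orange_clamp_top (a point): Centre of the orange round clamp collar (94 mm across, 44 mm high, on a 120 mm square steel plate), at the collar's top. Fixed to the bench. The canister standing in it is the one to open.
- grey_clamp_top (a point): The same for the grey clamp, which holds the canister to leave alone.
- can_a_mouth (a point): Centre of the mouth (top of the neck) of canister A: aluminium body 72 mm across, 95 mm tall, white band, then a steel neck 32 mm across, 34 mm tall. Fixed upright in a clamp, cannot turn. z up, x axis through its two neck lugs. Whichever canister stands in the orange clamp is the one to open; the other, alike, stands in the grey clamp and is left alone.
- can_b_mouth (a point): Centre of the mouth (top of the neck) of canister B: aluminium body 72 mm across, 95 mm tall, white band, then a steel neck 32 mm across, 34 mm tall. Fixed upright in a clamp, cannot turn. z up, x axis through its two neck lugs. Whichever canister stands in the orange clamp is the one to open; the other, alike, stands in the grey clamp and is left alone.
- cap_a_mid (a point): Centre of canister A's green twist cap: twelve-sided, 50 mm across flats (their normals 15, 45, 75.. degrees off its x axis), 34 mm tall, z up, white stripe on top along x. Closed, it lies 7 mm below the mouth point, stripe within 0.12 rad of the canister's x axis, underside 10 mm above the canister's shoulder. It unlocks one way only, clockwise or anticlockwise: not told, not visible, the two differ.
- cap_b_mid (a point): Centre of canister B's green twist cap: twelve-sided, 50 mm across flats (their normals 15, 45, 75.. degrees off its x axis), 34 mm tall, z up, white stripe on top along x. Closed, it lies 7 mm below the mouth point, stripe within 0.12 rad of the canister's x axis, underside 10 mm above the canister's shoulder. It unlocks one way only, clockwise or anticlockwise: not told, not visible, the two differ.
- cap_a: Cap of canister A (60 g, loose part on two hidden neck lugs), origin at the centre of its underside. Turned the wrong way it stops within 0.25 rad and the fingers slip round it; the right way it turns easily, lifts straight off when turned about 1.1 rad (0.85 to 1.4) from its start, and stops at about 1.5 rad. Closed, it has 2 mm of upright play and cannot be pulled off.
- cap_b: Cap of canister B (60 g, loose part on two hidden neck lugs), origin at the centre of its underside. Turned the wrong way it stops within 0.25 rad and the fingers slip round it; the right way it turns easily, lifts straight off when turned about 1.1 rad (0.85 to 1.4) from its start, and stops at about 1.5 rad. Closed, it has 2 mm of upright play and cannot be pulled off.
- can_a: Canister A, origin at the centre of its underside, 129 mm below its mouth.
- can_b: Canister B, origin at the centre of its underside, 129 mm below its mouth.
- seed_box: Bystander: open cardboard box of gold foil packets, 280 x 150 x 90 mm, origin under its centre.
- seed_jar: Bystander: amber jar, 60 mm across, 100 mm tall, origin under its centre.
- tin: Bystander: small tin, 64 mm across, 60 mm tall, origin under its centre.
- scoop: Bystander: spoon-like seed scoop lying on the bench, about 200 mm long.
- marker: Bystander: black marker, 130 x 14 x 14 mm, lying on the bench.
- mug: Bystander: blue mug, 80 mm across, 90 mm tall.
Things that resemble listed ones, but are neither listed nor needed, are in the scene too. Leave any purple look-alike of the cap_a alone. What is shaped like the cap_b but grey is not meant.

How it is judged:
By the outcome, as a careful person would: the job done as asked, in the order asked, and still so for the second after the job is handed in, while the arm keeps its last pose, push and grip.
It also fails if it takes over 54 s, if anything falls off the work surface, if the arm or the gripper's body presses on something with over 40 N, if the wrist force passes 120 N, or if a joint passes its speed limit or range.

## Robot

A 6-joint arm with a two-finger parallel gripper is mounted at the origin on the work surface. World frame = base frame: x ahead of the robot, y to its left, z up, the work surface at z = 0. Lengths are in m, angles in degrees, forces in N, time in s.
With the tool pointing down it reaches from about 0.35 to 0.875 m from the base axis. Payload 4.2 kg.
Tool frame: the origin (TCP) lies midway between the tips of the shut fingers; the grasp point (between the pads) lies 19 mm behind it; z points along the fingers, y is the line along which they close (so a half turn about z gives the same grasp; the last joint's range is limited). The gripper opens to 85 mm and grips with 20 to 120 N. Pads are 22 mm wide; open, the fingers measure 114 mm over their backs; the gripper's body (76 mm by 85 mm) begins 54 mm behind the grasp point. The pads swing forward as they close: fully open they stand 13 mm farther back than shut.
Start: joints at [81.853, 22.042, 0.453, 0, -68.411, -14.817], TCP at [0.244, 0.575, 0.231] pointing down, gripper open.
Joint ranges: [-179.83, 179.83], [-69.29, 118.12], [-61.27, 80.66], [-181.25, 117.63], [-171.15, -9.14], [-177.46, 177.46]. Speed limits (degrees/s): [159.86, 159.86, 180, 180, 180, 180].

## Interface

Orientations are given as a 3x3 rotation matrix whose columns are the frame's x, y, z axes.
In Python, from bench import observe, get_image, finish_job gives the robot as it stands.
- The arm moves only by the tool move_arm, never from a script. Its argument "commands" is a list of rows, each a list of 7 numbers: the shift along the world's x, y, z in mm, then the turn, a rotation vector about the world's x, y, z in degrees, then the closure, from 0 (fully open) to 1 (shut). A call has 1 to 10 rows; each row is the pose to reach, as a shift and turn from the pose commanded when the call began; what a row does not reach only later rows make up. A row lasts 1/8 s, in which the tool goes at most 62.5 mm and 10.7 degrees, less where a joint would pass 70% of its speed; a pose out of reach is approached as far as the arm can. A call with a gripper value outside its range is refused whole. The fingers move at their own pace and stop on an object; "newtons" is the grip in N (left out, the last holds). Time passes only in rows, so rows that repeat a pose let the fingers close. It gives the time, the measured TCP pose, the force, the opening and the grip force at its end, in the units of the state.
- observe(): the state, without advancing time (a new reading comes with each control period).
- get_image(name): name is "scene" or "top" or "wrist"; returns a dict with "img" (384x512x3 uint8, red, green, blue), "K" (3x3 intrinsics, pixels), "R" (3x3) and "t" (3): a world point X has camera coordinates R X + t; the wrist camera has in their place "T_tool_cam" (4x4, takes a point from camera to tool coordinates, whose origin is the TCP and whose axes are the flange's). Camera axes: x right, y down, z forward; pixel columns grow to the right and rows downward; lengths in m; the calibration is good to about 2 mm. A picture is of the moment at which its call begins: read the wrist's pose just before it. There is no depth.
- finish_job(): hands the job in; it is judged then, once.
The state is a dict: "clock": time; "joints": joint angles; "dq": joint speeds; "effort": joint torques, N m; "position": TCP position; "eef_rot": TCP orientation; "contact_force": force on the tool from outside, world axes, zero at the start; "ft_torque": the same for the moment, N m; "finger_gap": opening from 0.0 (shut) to 1.0 (fully open); "grip_force": force on a finger pad.
Only numpy, scipy, OpenCV 4.12 (cv2) and the standard library are available. Lean on these libraries where they do the work, as an engineer would, in place of code of your own. Each camera call takes 0.05 s, during which the arm holds its last target. There are 200 camera calls.

## Working session

There is one attempt and no reset: what is moved stays moved. The work goes in short steps, Python scripts to look and compute and a tool call to move; the robot and the scene stay as the last step left them, time stands still between calls to the robot, and variables do not carry over. Pictures are saved under pics/ and viewed, at most 10 in all, crops included, and the job is handed in when it is done.

Besides the shell and the picture viewer there is one more tool, called after "Emit:" by a JSON object that holds its "api" and its "payload", one argument or row to a line. move_arm: Moves the arm, as the interface text tells. Its arguments: {"type":"object","properties":{"commands":{"type":"array","items":{"type":"array","items":{"type":"number"}}},"newtons":{"type":"number"}},"required":["commands"]}

```bash
mkdir -p pics; ls; python3 - <<'E'
from bench import *
import cv2,numpy as np
s=observe();print(s['clock'],s['position'],np.round(s['eef_rot'],3).tolist(),s['finger_gap'])
for n in('scene','top'):
    d=get_image(n);cv2.imwrite(f'pics/{n}0.png',d['img'][:,:,::-1]);print(n,d['K'].tolist(),np.round(d['R'],4).tolist(),d['t'])
E
```

```text
pics
0.0 [0.24359225 0.57492466 0.2301912 ] [[0.921, -0.39, -0.001], [-0.39, -0.921, -0.002], [0.0, 0.002, -1.0]] 0.9941097220549231
scene [[439.5820787977867, 0.0, 252.72510702530667], [0.0, 439.5820787977867, 190.0082639153264], [0.0, 0.0, 1.0]] [[0.2352, 0.9718, 0.017], [0.5145, -0.1096, -0.8505], [-0.8246, 0.2087, -0.5257]] [-0.10532463 -0.12739381  1.95205576]
top [[488.3440465892946, 0.0, 249.142126841274], [0.0, 488.3440465892946, 190.66906713888488], [0.0, 0.0, 1.0]] [[-0.0231, -0.9996, -0.0185], [-0.9841, 0.026, -0.1759], [0.1763, 0.0141, -0.9842]] [0.01919762 0.58835668 1.46202753]
```

View pics/scene0.png

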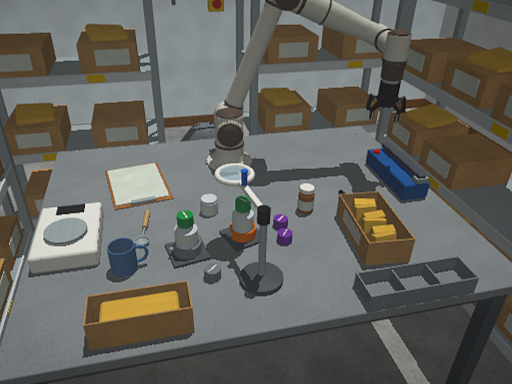

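View pics/top0.png

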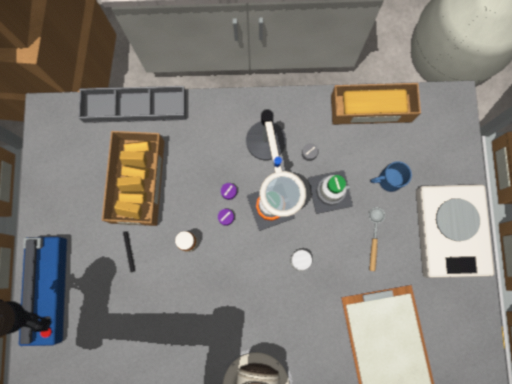

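The scene view shows the orange clamp's canister with its green cap at (243,205), and the grey clamp's at (185,217). Two purple look-alikes are at (281,221) and (285,237), and a grey one at (212,270). The top view shows the lens at (283,194) over the orange clamp, the blue knob at (278,161), the hinge at (267,117) and the grey-clamp cap at (337,185). The target is the canister in the orange clamp, partly visible through the lens. I'll measure it next.

```bash
cat > h.py <<'E'
from bench import *
import cv2,numpy as np
def blobs(img,lo,hi,box=None,amin=8):
    m=cv2.inRange(cv2.cvtColor(img,cv2.COLOR_RGB2HSV),lo,hi)
    if box: 
        z=np.zeros_like(m);x0,y0,x1,y1=box;z[y0:y1,x0:x1]=m[y0:y1,x0:x1];m=z
    n,l,s,c=cv2.connectedComponentsWithStats(m)
    return [(np.round(c[i],1).tolist(),s[i].tolist()) for i in range(1,n) if s[i][4]>=amin]
def cam(d,st=None):
    if 'T_tool_cam' in d:
        T=np.eye(4);T[:3,:3]=st['eef_rot'];T[:3,3]=st['position'];T=T@d['T_tool_cam'];return d['K'],T[:3,:3],T[:3,3]
    return d['K'],d['R'].T,-d['R'].T@d['t']
def ray(c,p):
    K,R,o=c;v=R@np.linalg.inv(K)@np.array([p[0],p[1],1.]);return o,v/np.linalg.norm(v)
def onz(c,p,z):
    o,v=ray(c,p);return o+v*(z-o[2])/v[2]
def tri(c1,p1,c2,p2):
    A=np.zeros((3,3));b=np.zeros(3);L=[ray(c1,p1),ray(c2,p2)]
    for o,v in L:
        P=np.eye(3)-np.outer(v,v);A+=P;b+=P@o
    x=np.linalg.solve(A,b);return x,[np.linalg.norm((np.eye(3)-np.outer(v,v))@(x-o)) for o,v in L]
E
python3 - <<'E'
from h import *
s=get_image('scene');t=get_image('top');cs,ct=cam(s),cam(t)
B=((105,120,40),(125,255,255));G=((50,80,30),(85,255,255));O=((3,170,100),(15,255,255))
for nm,im,bx in(('s',s,(150,150,320,290)),('t',t,(200,100,360,230))):
    for k,r in(('B',B),('G',G),('O',O)): print(nm,k,blobs(im['img'],*r,bx))
kb=blobs(s['img'],*B,(225,160,260,195))[0][0];kt=blobs(t['img'],*B,(265,150,290,175))[0][0]
print('knob',tri(cs,kb,ct,kt))
print('lens',tri(cs,(235,174),ct,(283,194)),onz(ct,(283,194),.246))
print('hinge',onz(ct,(267,117),.28))
for n,i in(('s',s),('t',t)):
    x0,y0=(190,150) if n=='s' else (225,110)
    c=i['img'][y0:y0+120,x0:x0+100,::-1];cv2.imwrite(f'pics/c{n}.png',cv2.resize(c,None,fx=4,fy=4,interpolation=cv2.INTER_CUBIC))
a=[cv2.imread(f'pics/c{n}.png') for n in 'st'];cv2.imwrite('pics/crop1.png',np.hstack(a))
E
```

```text
s B [([244.0, 176.6], [241, 169, 7, 17, 88])]
s G [([242.8, 204.6], [236, 196, 15, 17, 201]), ([184.7, 219.0], [177, 210, 17, 19, 242])]
s O [([243.4, 235.2], [230, 223, 26, 19, 218])]
t B [([277.5, 161.0], [275, 157, 7, 9, 48])]
t G [([336.4, 183.6], [328, 175, 18, 18, 216])]
t O [([264.8, 214.4], [257, 202, 21, 18, 65])]
knob (array([ 0.62514867, -0.0747083 ,  0.28360846]), [np.float64(0.0008522721860202099), np.float64(0.0008522721860202408)])
lens (array([ 0.54270736, -0.08631601,  0.24775264]), [np.float64(0.0026841130257013257), np.float64(0.0026841130257013158)]) [ 0.54245114 -0.08904036  0.246     ]
hinge [ 0.7484712  -0.05147368  0.28      ]
```

View pics/crop1.png

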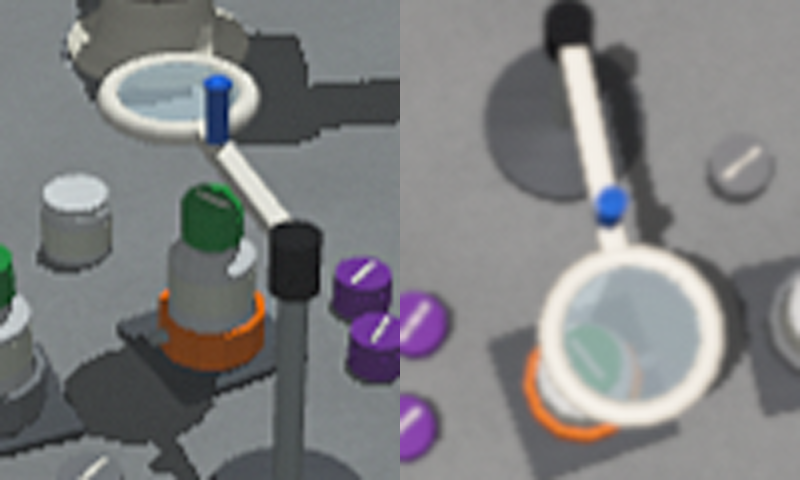

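The crop confirms the target: the green cap under the lens, on the canister in the orange clamp (scene ≈(243,205)). The purple and grey look-alikes lie loose on the bench, and the other green cap sits in the grey clamp. I'll move above the knob.

Emit:
{"api": "move_arm", "payload": {
  "commands": [
    [60,-60,180,0,0,10,0],
    [381,-650,180,0,0,31,0],
    [381,-650,180,0,0,31,0],
    [381,-650,180,0,0,31,0],
    [381,-650,180,0,0,31,0],
    [381,-650,180,0,0,31,0],
    [381,-650,180,0,0,31,0],
    [381,-650,180,0,0,31,0],
    [381,-650,180,0,0,31,0],
    [381,-650,180,0,0,31,0]
  ]
}}

```text
clock: 1.45
position: [0.5392, 0.0737, 0.3823]
eef_rot: [[0.99, 0.14, 0.0], [0.14, -0.99, 0.0], [0.0, -0.0, -1.0]]
contact_force: [0.1, 1.1, -0.8]
finger_gap: 1.003
grip_force: 0.0
```

Emit:
{"api": "move_arm", "payload": {
  "commands": [
    [0,0,0,0,0,0,0],
    [0,0,0,0,0,0,0]
  ]
}}

```text
clock: 1.7
position: [0.5384, 0.0755, 0.3814]
eef_rot: [[0.99, 0.139, -0.001], [0.139, -0.99, 0.0], [-0.001, -0.0, -1.0]]
contact_force: [-0.4, 1.0, -0.4]
finger_gap: 1.0
grip_force: 0.0
```

```bash
python3 - <<'E'
from h import *
st=observe();print(st['position'],st['clock'])
w=get_image('wrist');s=get_image('scene');t=get_image('top')
cw,cs,ct=cam(w,st),cam(s),cam(t)
B=((105,120,40),(125,255,255));G=((50,80,30),(85,255,255))
print(blobs(w['img'],*B),blobs(w['img'],*G),np.round(w['T_tool_cam'],3).tolist())
print('hinge',tri(cs,(264,215),ct,(267,117)),onz(cs,(264,206),.28))
g=blobs(s['img'],*G,(225,190,260,225));print(g)
for z in(.130,.138):print('cap scene',z,onz(cs,(242.8,204.6),z))
cv2.imwrite('pics/w1.png',w['img'][:,:,::-1])
E
```

```text
[0.5384066  0.07550763 0.38139671] 1.7
[([450.6, 116.6], [418, 103, 62, 29, 1317])] [([490.4, 156.8], [466, 138, 46, 40, 1368]), ([345.5, 166.5], [329, 149, 38, 40, 885])] [[-0.001, -0.96, -0.28, 0.071], [1.0, -0.001, 0.0, 0.0], [-0.0, -0.28, 0.96, -0.142], [0.0, 0.0, 0.0, 1.0]]
hinge (array([ 0.76284505, -0.05089115,  0.23882318]), [np.float64(0.0017709781174068727), np.float64(0.0017709781174068588)]) [ 0.78012814 -0.05494078  0.28      ]
[([242.4, 204.4], [235, 196, 16, 17, 213])]
cap scene 0.13 [ 0.54206116 -0.05816134  0.13      ]
cap scene 0.138 [ 0.55379198 -0.06080458  0.138     ]
```

View pics/w1.png

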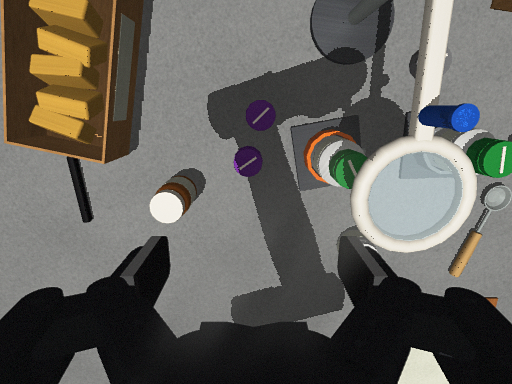

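The wrist view shows the knob at (450,117), the lens at (412,193) and the target cap peeking out from under the lens at (347,167). This agrees with the measured positions, so I'll go to the knob and pinch it.

Emit:
{"api": "move_arm", "payload": {
  "commands": [
    [50,-86,15,0,0,0,0],
    [87,-150,10,0,0,0,0],
    [87,-150,-10,0,0,0,0],
    [87,-150,-60,0,0,0,0.2],
    [87,-150,-100,0,0,0,0.4],
    [87,-150,-113,0,0,0,0.5],
    [87,-150,-113,0,0,0,1],
    [87,-150,-113,0,0,0,1],
    [87,-150,-113,0,0,0,1],
    [87,-150,-113,0,0,0,1]
  ],
  "newtons": 40
}}

```text
clock: 3.1
position: [0.6264, -0.0736, 0.2707]
eef_rot: [[0.99, 0.141, 0.004], [0.141, -0.99, 0.001], [0.004, -0.0, -1.0]]
contact_force: [-1.0, 5.1, 3.0]
finger_gap: 0.197
grip_force: 39.7
```

Emit:
{"api": "move_arm", "payload": {
  "commands": [
    [-1.4,12.9,0,0,0,-5.3,1],
    [-1.5,25.8,0,0,0,-10.6,1],
    [-0.5,38.7,0,0,0,-15.9,1],
    [1.7,51.5,0,0,0,-21.2,1],
    [5.1,64,0,0,0,-26.5,1],
    [9.6,76.1,0,0,0,-31.8,1],
    [15.2,87.8,0,0,0,-37.1,1],
    [21.9,98.9,0,0,0,-42.4,1],
    [29.6,109.3,0,0,0,-47.7,1],
    [38.2,119,0,0,0,-53,1]
  ]
}}

```text
clock: 4.35
position: [0.6625, 0.0431, 0.2707]
eef_rot: [[0.705, -0.709, -0.003], [-0.709, -0.705, -0.003], [0.0, 0.004, -1.0]]
contact_force: [-3.7, -3.3, 4.0]
finger_gap: 0.194
grip_force: 40.0
```

Emit:
{"api": "move_arm", "payload": {
  "commands": [
    [0,0,0,0,0,0,0.4],
    [0,0,0,0,0,0,0.3],
    [0,0,40,0,0,0,0.2],
    [0,0,90,0,0,0,0],
    [-50,-44,100,0,0,10,0],
    [-100,-88,70,0,0,20,0],
    [-117,-103,30,0,0,30,0],
    [-117,-103,20,0,0,30,0],
    [-117,-103,20,0,0,30,0],
    [-117,-103,20,0,0,30,0]
  ]
}}

```text
clock: 5.6
position: [0.5487, -0.058, 0.2905]
eef_rot: [[0.966, -0.258, 0.004], [-0.258, -0.966, -0.0], [0.004, -0.001, -1.0]]
contact_force: [-0.4, 0.1, 0.4]
finger_gap: 0.998
grip_force: 0.0
```

```bash
python3 - <<'E'
from h import *
st=observe();print(st['position'],st['clock'],np.round(st['joints'],1),st['finger_gap'])
w=get_image('wrist');s=get_image('scene');t=get_image('top')
cw,cs,ct=cam(w,st),cam(s),cam(t)
G=((50,80,30),(85,255,255))
for i,c,n in((w,cw,'w'),(s,cs,'s'),(t,ct,'t')):
    for b in blobs(i['img'],*G): print(n,b,onz(c,b[0],.14))
a=[cv2.cvtColor(x['img'],cv2.COLOR_RGB2BGR) for x in(w,t)]
cv2.imwrite('pics/w2.png',cv2.resize(np.hstack(a),(800,300)))
cv2.imwrite('pics/w2full.png',a[0])
E
```

```text
[ 0.54873595 -0.05795119  0.29054088] 5.6 [ 10.8  12.6  -4.4   0.  -72.7  64.2] 0.9981351066156903
w ([432.1, 89.8], [397, 62, 72, 56, 2930]) [ 0.58698859 -0.24780087  0.14      ]
w ([256.5, 179.5], [233, 154, 48, 52, 1821]) [ 0.54425038 -0.06037983  0.14      ]
s ([242.5, 204.3], [235, 196, 16, 17, 222]) [ 0.55482998 -0.06202923  0.14      ]
s ([184.8, 219.0], [177, 210, 17, 19, 241]) [ 0.59669879 -0.25058583  0.14      ]
t ([336.4, 183.6], [328, 175, 18, 18, 216]) [ 0.5871658  -0.25153872  0.14      ]
t ([271.2, 200.5], [263, 192, 18, 17, 196]) [ 0.54224549 -0.06003431  0.14      ]
```

View pics/w2.png

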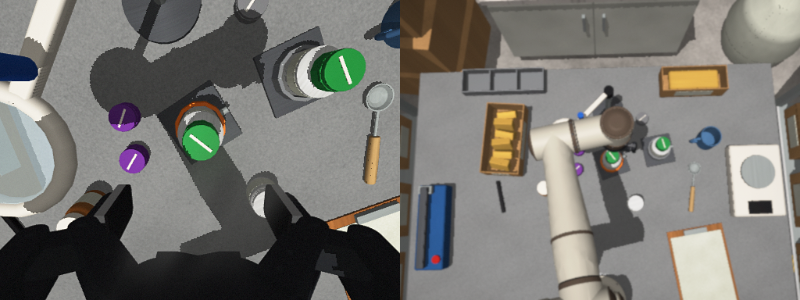

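The left half (wrist) shows the target cap at full-image (256,180) with its stripe visible. The lens is at far left, swung well clear. The grey-clamp cap at (432,90) is left alone. Next I'll measure the stripe angle and the cap centre.

```bash
python3 - <<'E'
from h import *
st=observe();im=cv2.imread('pics/w2full.png')[:,:,::-1].copy();w=get_image('wrist');c=cam(w,st)
sub=im[145:215,225:292];hsv=cv2.cvtColor(sub,cv2.COLOR_RGB2HSV)
g=cv2.inRange(hsv,(50,80,30),(85,255,255));n,l,s,_=cv2.connectedComponentsWithStats(g);k=1+np.argmax(s[1:,4])
pts=np.argwhere(l==k)[:,::-1].astype(np.int32);hull=cv2.convexHull(pts)
mk=np.zeros_like(g);cv2.fillConvexPoly(mk,hull,255);mk=cv2.erode(mk,np.ones((5,5)))
wh=cv2.bitwise_and(cv2.inRange(hsv,(0,0,150),(180,70,255)),mk)
p=np.argwhere(wh)[:,::-1]+[225,145];print(len(p),p.mean(0))
for z in(.143,.150):
    P=np.array([onz(c,q,z) for q in p]);m=P.mean(0);u=np.linalg.svd(P[:,:2]-m[:2])[2][0]
    ext=(P[:,:2]-m[:2])@u;print(z,m,np.degrees(np.arctan2(u[1],u[0])),np.ptp(ext))
t=get_image('top');print('tri',tri(c,p.mean(0),cam(t),(271.2,199)))
R=st['eef_rot'];print('tool y deg',np.degrees(np.arctan2(R[1,1],R[0,1])))
E
```

```text
149 [256.38926174 182.88590604]
0.143 [ 0.54073217 -0.05944883  0.143     ] -143.23243628007222 0.03687245848812416
0.15 [ 0.54256754 -0.05986211  0.15      ] -143.23243628007216 0.0359802571785274
tri (array([ 0.54411731, -0.0599216 ,  0.15553097]), [np.float64(0.0002359781795284241), np.float64(0.00023597817952836895)])
tool y deg -104.929403076619
```

Stripe at 36.8°, so I need a flat normal at 81.8° and a tool turn of +6.7°. The cap centre is (0.542, -0.060). I'll descend and grip.

Emit:
{"api": "move_arm", "payload": {
  "commands": [
    [-6.5,-2,-40,0,0,6.7,0],
    [-6.5,-2,-90,0,0,6.7,0],
    [-6.5,-2,-135,0,0,6.7,0],
    [-6.5,-2,-160,0,0,6.7,0],
    [-6.5,-2,-171,0,0,6.7,0],
    [-6.5,-2,-171,0,0,6.7,0.2],
    [-6.5,-2,-171,0,0,6.7,1],
    [-6.5,-2,-171,0,0,6.7,1],
    [-6.5,-2,-171,0,0,6.7,1],
    [-6.5,-2,-171,0,0,6.7,1]
  ],
  "newtons": 40
}}

```text
clock: 7.1
position: [0.5415, -0.0603, 0.1194]
eef_rot: [[0.99, -0.143, 0.003], [-0.143, -0.99, 0.0], [0.003, -0.001, -1.0]]
contact_force: [-1.7, 1.2, 6.6]
finger_gap: 0.571
grip_force: 41.9
```

```bash
python3 - <<'E'
from h import *
s=observe();print(s['position'],s['clock'],s['joints'].round(1) if hasattr(s['joints'],'round') else s['joints'],s['finger_gap'],s['ft_torque'],s['contact_force'])
E
```

```text
[ 0.54146268 -0.06025717  0.11942992] 7.1 [ 10.7  20.5 -19.8   0.  -49.6  71. ] 0.5711541695162596 [0.37379763 0.09811407 0.0073477 ] [-1.73795343  1.18301295  6.58642334]
```

Emit:
{"api": "move_arm", "payload": {
  "commands": [
    [0,0,0,0,0,4,1],
    [0,0,0,0,0,8,1],
    [0,0,0,0,0,12,1],
    [0,0,0,0,0,16,1],
    [0,0,0,0,0,20,1],
    [0,0,0,0,0,20,1]
  ]
}}

```text
clock: 7.85
position: [0.5423, -0.0602, 0.1195]
eef_rot: [[0.979, 0.203, 0.005], [0.203, -0.979, 0.0], [0.005, 0.001, -1.0]]
contact_force: [2.7, 1.2, 5.5]
finger_gap: 0.574
grip_force: 41.9
```

```bash
python3 - <<'E'
from h import *
s=observe();print(s['clock'],s['finger_gap'],s['ft_torque'],s['contact_force'],s['effort'])
E
```

```text
7.85 0.5735732665972272 [ 0.25318769 -0.42835631  0.01432861] [2.66404951 1.22834372 5.52616864] [ -0.39577654 -31.49796009  12.66178429   2.66052872  -0.48987318
   0.11140137]
```

There's no torque after 20°, which is past the 14° stop for the wrong direction, so anticlockwise gives. I'll carry on to about 63°.

Emit:
{"api": "move_arm", "payload": {
  "commands": [
    [0,0,0,0,0,5.4,1],
    [0,0,0,0,0,10.8,1],
    [0,0,0,0,0,16.2,1],
    [0,0,0,0,0,21.6,1],
    [0,0,0,0,0,27,1],
    [0,0,0,0,0,32.4,1],
    [0,0,0,0,0,37.8,1],
    [0,0,0,0,0,43,1],
    [0,0,0,0,0,43,1]
  ]
}}

```text
clock: 8.98
position: [0.5422, -0.0601, 0.1195]
eef_rot: [[0.577, 0.817, 0.005], [0.817, -0.577, 0.0], [0.003, 0.004, -1.0]]
contact_force: [0.8, 0.7, 7.2]
finger_gap: 0.576
grip_force: 42.0
```

```bash
python3 - <<'E'
from h import *
s=observe();R=s['eef_rot'];print(s['clock'],s['finger_gap'],s['ft_torque'],s['contact_force'],np.degrees(np.arctan2(R[1,0],R[0,0])))
w=get_image('wrist');cv2.imwrite('pics/w3.png',w['img'][:,:,::-1])
E
```

```text
8.975 0.576260511144766 [ 0.38743036 -0.32757478 -0.01485464] [0.79957186 0.70733363 7.21666634] 54.74145171966631
```

View pics/w3.png

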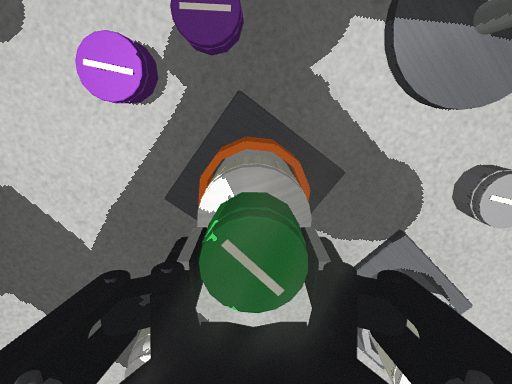

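The wrist view shows the cap at (253,252), gripped square. Its stripe is about 42° from the closing line, as at the start (45°), so the cap turned with the gripper (~63°). Now I'll lift.

Emit:
{"api": "move_arm", "payload": {
  "commands": [
    [0,0,3,0,0,0,1],
    [0,0,6,0,0,0,1],
    [0,0,10,0,0,0,1]
  ]
}}

```text
clock: 9.4
position: [0.5405, -0.0604, 0.1277]
eef_rot: [[0.578, 0.816, 0.0], [0.816, -0.578, 0.0], [0.0, -0.0, -1.0]]
contact_force: [2.2, 0.0, -3.0]
finger_gap: 0.576
grip_force: 42.1
```

Little force, so the cap is free. Lifting to the final height.

Emit:
{"api": "move_arm", "payload": {
  "commands": [
    [0,0,12,0,0,0,1],
    [0,0,28,0,0,0,1],
    [0,0,50,0,0,0,1],
    [0,0,72,0,0,0,1],
    [0,0,90,0,0,0,1],
    [0,0,100,0,0,0,1],
    [0,0,102,0,0,0,1],
    [0,0,102,0,0,0,1],
    [0,0,102,0,0,0,1]
  ]
}}

```text
clock: 10.52
position: [0.5398, -0.0604, 0.2291]
eef_rot: [[0.577, 0.816, -0.002], [0.816, -0.577, -0.0], [-0.001, -0.002, -1.0]]
contact_force: [0.0, 0.4, -0.1]
finger_gap: 0.578
grip_force: 43.2
```

```bash
python3 - <<'E'
from h import *
s=observe();print(s['clock'],s['position'],s['finger_gap'],s['contact_force'],np.abs(s['dq']).max())
w=get_image('wrist')['img'];c=get_image('scene')['img'][110:302,130:386]
cv2.imwrite('pics/w4.png',np.hstack([cv2.resize(w,(400,300)),cv2.resize(c,(400,300),interpolation=cv2.INTER_CUBIC)])[:,:,::-1])
E
```

```text
10.525 [ 0.53983622 -0.06041953  0.22909405] 0.5779304488460207 [ 0.00218687  0.37533015 -0.06874722] 0.2124324898674231
```

View pics/w4.png

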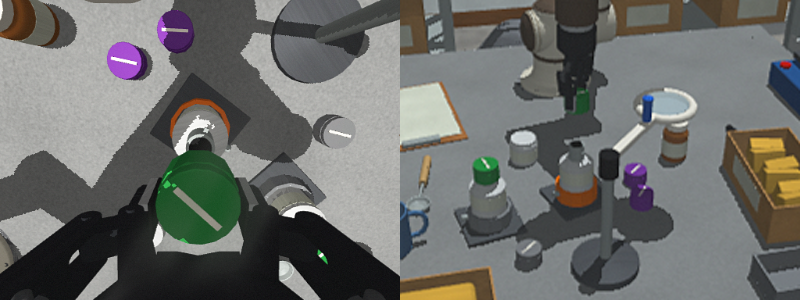

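The wrist view (left) shows the cap held square at (200,197). The scene view (right) shows the orange-clamp canister with its bare neck at (577,160), the cap above it at (582,100), the lens clear at (665,105) and the other cap untouched. I'll let it settle and hand in.

Emit:
{"api": "move_arm", "payload": {
  "commands": [
    [0,0,0,0,0,0,1],
    [0,0,0,0,0,0,1],
    [0,0,0,0,0,0,1],
    [0,0,0,0,0,0,1]
  ]
}}

```text
clock: 11.12
position: [0.5404, -0.0604, 0.2299]
eef_rot: [[0.577, 0.817, 0.0], [0.817, -0.577, -0.0], [-0.0, 0.0, -1.0]]
contact_force: [-0.2, -0.2, -0.6]
finger_gap: 0.576
grip_force: 43.2
```

```bash
python3 -c "
from bench import *
s=observe();print(s['position'],abs(s['dq']).max(),s['finger_gap']);print(finish_job())"
```

```text
[ 0.54036273 -0.06040746  0.22994518] 0.09154565099487658 0.5760200916311794
the job is handed in; nothing more can be done
None
```

I swung the magnifier about 0.92 rad clear to the left, turned the orange-clamp canister's cap about 63° anticlockwise and lifted it off, and it is held level and still about 10 cm above the mouth; anticlockwise gave without resistance on the first try, so I never tried clockwise, and the job is handed in at about 11 s.

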